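# Clamp an injector holder in a seat tester and hold the draw handle at the set mark

## Task

Lay the gold injector holder in the two steel nests of the seat tester, its short threaded nose towards the black rubber sealing pad, and let go of it while the draw slide is still at home. Then take the red cross handle and gently draw the slide out, so that the spring carriage presses the holder onto the pad, until the black pointer on the carriage is in line with the red set mark; do not run well past the mark, that would overload the seat. Keep holding it there for the leak test: the slide springs back when released, so finish with the handle still held and the pointer at the mark, and leave the other things on the bench alone.

Things in the scene. Friction and masses are not known exactly. Their poses are not given: they have to be found in the camera images.
- fixture: Seat tester, fixed to the bench: grey base plate 88 x 255 x 12 mm, two dark steel nests, a green bracket with the sealing pad on their +y side (64 mm high), a draw slide with a red handle beyond it at the +y end and a green spring carriage (83 mm high) at the -y end. Origin on the bench under the middle of the nests, z up; its +y is the direction in which the slide is drawn.
- nest (a point): Where the middle of the holder's underside belongs, 34 mm above the bench; with the slide at home it has 4 mm play to the pad and 6 mm to the thrust face. The nests are Us 18 mm long, 26 mm wide inside, flared on top, floor at 34 mm, cheeks up to 56 mm above the bench, centred 38 mm to -y and to +y of this point; between them is a 58 mm gap for the fingers, free down to 27 mm above the bench.
- holder: Gold injector (nozzle) holder with grey ends, 22 x 122 x 21 mm, 0.11 kg, lying on the bench. Origin under its middle, y along its length, +y towards its short threaded nose, z up. Grip its eight-sided waist at the middle, across x (21 mm wide). A tall parts cabinet stands behind the tester (base frame x over 0.57, y from -0.31 to 0.03): carry the holder round on the robot's side.
- nose (a point): End of the holder's nose, on its axis: the end with a dark ribbed thread and a short light grey tip (61 mm from its middle along its +y, 10.5 mm above its underside).
- tail (a point): Other end of the holder, on its axis: the long smooth light grey shank without a thread (61 mm from its middle along its -y).
- pad (a point): Centre of the face of the black rubber sealing pad (21 mm across) on the green bracket, facing -y of the tester, 44.5 mm above the bench; fixed.
- thrust (a point): Centre of the brass face of the spring plunger on the carriage, facing +y of the tester. Drawing the slide brings it onto the holder's tail and pushes the holder onto the pad; from then on the plunger is pressed back into the carriage against its spring (400 N/m, 4 N preload, 20 mm at most).
- handle (a point): Middle of the red cross handle on the slide: round bar 16 mm thick, 54 mm free length along the tester's x between two uprights (9 mm wide, up to 99 mm), 98 mm above the bench; free under it down to 25 mm. Take it from above, one finger on either side along the tester's y. The green bracket on its -y side is lower (68 mm with screws) and ends 21 mm from the bar's middle.
- slide (a joint): Travel of the draw slide along the tester's +y: 0 at home, at most 0.038 m. It springs home by itself (2.4 N at home, 80 N/m more). With the holder loaded the first 10 mm or so only close the play; from there the pointer moves as far as the slide. The pull at the mark is at most 18 N.
- plunger (a joint): How far the spring plunger is pressed into the carriage, 0 at rest, m.
- pointer (a point): Tip of the black pointer of the plunger on top of the carriage, 75 mm above the bench, over a white strip with lines every 2 mm. As the plunger is pressed in, the pointer moves to the tester's -y relative to the carriage and mark.
- mark (a point): Tip of the red set mark, locked on the carriage (travels with the slide) beside the strip, 75 mm above the bench, facing the pointer's tip across a gap of 2 mm in x; it stands 6 to 17 mm to the -y side of the pointer's rest, differently every time. Pointer and mark are in line when their y in the tester's frame is the same.
- gold_sleeve: Bystander: gold sleeve with grey shank, 22 x 80 x 22 mm, shorter than the holder. Origin under its middle, y along its length.
- paste_tin: Bystander: round tin with a red lid, 68 mm across, 42 mm high. Origin under its middle.
- blue_marker: Bystander: white marker pen with a blue cap, 16 x 131 x 16 mm. Origin under its middle, y along its length.

How it is judged:
On the way:
1. the holder lies in both nests, threaded nose towards the pad, let go, with the draw slide still at home (x of nose in the frame of fixture between -0.004 and 0.004 m and x of tail in the frame of fixture between -0.004 and 0.004 m and z of nose in the frame of fixture between 0.041 and 0.048 m and z of tail in the frame of fixture between 0.041 and 0.048 m and contact force between the fingers and holder below 0.2 N and y of holder in the frame of fixture between -0.009 and 0.009 m and value of joint slide below 0.004 m and y of nose in the frame of fixture above 0.05 m), for 0.2 s.
At the end, for the whole second after the job is handed in: Fingers hold the handle (over 2 N) and do not touch the holder; pointer within 3 mm of the red mark along the tester's y; holder in both nests (ends within 4 mm of the middle line, 3.5 mm of the right height), nose within 5 mm of the pad, tail within 5 mm of the thrust face (y of pointer in the frame of mark between -0.003 and 0.003 m and x of nose in the frame of fixture between -0.004 and 0.004 m and x of tail in the frame of fixture between -0.004 and 0.004 m and z of nose in the frame of fixture between 0.041 and 0.048 m and z of tail in the frame of fixture between 0.041 and 0.048 m and contact force between the fingers and holder below 0.2 N and distance between nose and pad below 0.005 m and distance between tail and thrust below 0.005 m and contact force between the fingers and fixture above 2 N); the arm keeps its last pose, push and grip.
It fails at once if the pointer ran more than 6 mm past the set mark (y of pointer in the frame of mark below -0.006 m).
It fails at once if the gold sleeve was moved by more than 30 mm (distance of gold_sleeve from where it was at the start of the episode above 0.03 m).
It fails at once if the tin was moved by more than 30 mm (distance of paste_tin from where it was at the start of the episode above 0.03 m).
It fails at once if the marker pen was moved by more than 30 mm (distance of blue_marker from where it was at the start of the episode above 0.03 m).
It also fails if it takes over 48 s, if anything falls off the work surface, if the arm or the gripper's body presses on something with over 40 N, if the wrist force passes 120 N, or if a joint passes its speed limit or range.

## Robot

A 6-joint arm with a two-finger parallel gripper is mounted at the origin on the work surface; the furniture and walls round the work are solid. World frame = base frame: x ahead of the robot, y to its left, z up, the work surface at z = 0. Lengths are in m, angles in rad, forces in N, time in s.
With the tool pointing down it reaches from about 0.4 to 0.825 m from the base axis. Payload 7 kg.
Tool frame: the origin (TCP) lies on the centre line of the jaws, within the pads' length; the fingertips stand 14 mm ahead of it and the grasp point (between the pads) lies 5 mm behind it; z points along the fingers, y is the line along which they close (so a half turn about z gives the same grasp; the last joint's range is limited). The gripper opens to 88 mm and grips with 3 to 60 N. Pads are 19 mm wide; open, the fingers measure 130 mm over their backs; the gripper's body (78 mm by 193 mm) begins 47 mm behind the grasp point.
Start: joints at [-0.931, 0.359, 0.012, 0, -1.224, -0.288], TCP at [0.233, -0.634, 0.241] pointing down, gripper open.
Joint ranges: [-3.07, 3.07], [-1.43, 2.12], [-1.02, 1.25], [-3.03, 1.67], [-3.05, -0], [-3.03, 3.03]. Speed limits (rad/s): [2.39, 2.39, 3.01, 3.14, 3.14, 3.14].

## Interface

Orientations are given as [roll, pitch, yaw] about the fixed x, y, z axes, in that order (R = Rz(yaw) Ry(pitch) Rx(roll)).
In Python, from station import arm gives the robot as it stands.
- The arm moves only by the tool move_arm, never from a script. Its argument "rows" is a list of rows, each an object with "translation": the shift along the tool's x, y, z in cm, a list of three; "rot": the turn, a rotation vector about the tool's x, y, z in degrees, a list of three; "hand": the closure, from 0 (fully open) to 1 (shut). A call has 1 to 8 rows; each row is the pose to reach, as a shift and turn from the pose commanded when the call began, along the tool's axes at that moment; what a row does not reach only later rows make up. A row lasts 1/12 s, in which the tool goes at most 41.7 mm and 7.16 degrees, less where a joint would pass 70% of its speed; a pose out of reach is approached as far as the arm can. A call with a gripper value outside its range is refused whole. The fingers move at their own pace and stop on an object; "squeeze" is the grip in N (left out, the last holds). Time passes only in rows, so rows that repeat a pose let the fingers close. It gives the time, the measured TCP pose, the force, the opening and the grip force at its end, in the units of the state.
- arm.get_state(): the state, without advancing time (a new reading comes with each control period).
- arm.grab_frame(name): name is "scene" or "top" or "wrist"; returns (picture, depth): 400x640x3 uint8, red, green, blue; 400x640 float32, m along the optical axis (not along the pixel's ray), 0 where there is no reading.
- arm.camera_params(name): a dict with "vfov" (degrees; the focal length in pixels is half the picture's height over the tangent of half this angle, whatever the lens; pixels are square), "cx", "cy" (the principal point, pixels), "k1" (the pictures are not rectified: a ray, as slopes to the right and down, at radius r is drawn at 1 + k1 r^2 times it, then the intrinsics apply), "position" and "orientation" of the camera in the world; the wrist camera has in their place "tool_from_camera" (4x4, takes a point from camera to tool coordinates, whose origin is the TCP and whose axes are the flange's). Camera axes: x right, y down, z forward; pixel columns grow to the right and rows downward; lengths in m; the calibration is good to about 2 mm. A picture is of the moment at which its call begins: read the wrist's pose just before it. camera_params takes no time and is no camera call.
- arm.job_done(): hands the job in; it is judged then, once.
Trained networks look in the newest picture that a camera, given by its name, has taken for a name from the list of things; names that differ only in an ending like _2 or _b are one class to them, and where a whole thing is asked for, a point or a joint stands for the part that bears it (a point fixed in the world has none). Each returns a list of dicts, best first, with "p" (0 to 1); they miss things now and then, are a little off and sometimes report something else, mostly with a low value. They report only what shows in the picture. A call takes as long as a camera call.
- arm.search_frame(label, camera): "point" ([x, y, z] in m, in the coordinates of the camera as it stood for that picture, good to about 4 mm: the middle of the surface that is visible of it).
- arm.pinpoint(label, camera): "point" ([x, y, z] in m, in the coordinates of the camera as it stood for that picture, good to about 4 mm: a listed point, or the origin of a listed thing).
The state is a dict: "t": time; "q": joint angles; "qd": joint speeds; "joint_efforts": joint torques, N m; "eef_pos": TCP position; "ee_rot": TCP orientation; "force": force on the tool from outside, world axes, zero at the start; "moment": the same for the moment, N m; "width": finger opening in m; "gripper_force": force on a finger pad.
Only numpy, scipy, OpenCV 4.12 (cv2) and the standard library are available. Lean on these libraries where they do the work, as an engineer would, in place of code of your own. Each camera call takes 0.05 s, during which the arm holds its last target. There are 200 camera calls.

## Working session

There is one attempt and no reset: what is moved stays moved. The work goes in short steps, Python scripts to look and compute and a tool call to move; the robot and the scene stay as the last step left them, time stands still between calls to the robot, and variables do not carry over. Pictures are saved under pics/ and viewed, at most 10 in all, crops included, and the job is handed in when it is done.

Besides the shell and the picture viewer there is one more tool, called after "Emit:" in YAML: its name, and indented under it one key for each argument. move_arm: Moves the arm, as the interface text tells. Its arguments: {"type":"object","properties":{"rows":{"type":"array","items":{"type":"object","properties":{"translation":{"type":"array","items":{"type":"number"}},"rot":{"type":"array","items":{"type":"number"}},"hand":{"type":"number"}}}},"squeeze":{"type":"number"}},"required":["rows"]}

```bash
mkdir -p pics; ls; cat > h.py <<'E'
import numpy as np, cv2
from scipy.spatial.transform import Rotation as R
from station import arm
def T(p,R_):
    M=np.eye(4);M[:3,:3]=R_;M[:3,3]=p;return M
def tool():
    s=arm.get_state();return T(s["eef_pos"],R.from_euler('xyz',s["ee_rot"]).as_matrix())
def cam(n,tl=None):
    c=arm.camera_params(n)
    if n=="wrist": return c,(tool() if tl is None else tl)@np.array(c["tool_from_camera"])
    o=np.array(c["orientation"])
    return c,T(c["position"],o if o.shape==(3,3) else R.from_euler('xyz',o).as_matrix())
def K(c):
    f=200/np.tan(np.radians(c["vfov"])/2);return np.array([[f,0,c["cx"]],[0,f,c["cy"]],[0,0,1]])
def ray(c,uv):
    uv=np.atleast_2d(uv).astype(float)
    k=K(c);d=(uv-k[:2,2])/k[0,0];x=d.copy()
    for _ in range(20): x=d/(1+c["k1"]*(x**2).sum(1,keepdims=True))
    return np.c_[x,np.ones(len(x))]
def atz(c,M,uv,z):
    d=ray(c,uv)@M[:3,:3].T;return M[:3,3]+d*((z-M[2,3])/d[:,2:])
def dep(c,M,uv,D):
    uv=np.atleast_2d(uv).astype(int);r=ray(c,uv)*D[uv[:,1],uv[:,0]][:,None];return r@M[:3,:3].T+M[:3,3]
def proj(c,M,P):
    q=(np.atleast_2d(P)-M[:3,3])@M[:3,:3];s=q[:,:2]/q[:,2:];s=s*(1+c["k1"]*(s**2).sum(1,keepdims=True));k=K(c);return s*k[0,0]+k[:2,2]
def w(M,p): return M[:3,:3]@np.array(p)+M[:3,3]
E
python3 - <<'E'
from h import *
np.set_printoptions(precision=4,suppress=True)
for n in("top","scene","wrist"):
    c,M=cam(n);im,D=arm.grab_frame(n);cv2.imwrite(f"pics/{n}0.png",im[:,:,::-1]);np.savez(f"{n}0.npz",im=im,D=D,M=M)
    print(n,c,M)
    for l in("nest","holder","nose","tail","pad","handle","pointer","mark","thrust","fixture","gold_sleeve","paste_tin","blue_marker"):
        if n!="wrist":
            r=arm.pinpoint(l,n);print(l,[(np.round(w(M,x["point"]),4),round(x["p"],2)) for x in r[:2]])
print(arm.get_state())
E
```

```text
pics
top {'vfov': 53.40536972705964, 'cx': 325.70469666205423, 'cy': 202.34171962784757, 'k1': -0.03279578566880663, 'position': array([ 0.3976, -0.0797,  1.0722]), 'orientation': array([-3.0891,  0.0104, -1.5891])} [[-0.0183 -0.9984  0.0526  0.3976]
 [-0.9998  0.0188  0.0095 -0.0797]
 [-0.0104 -0.0524 -0.9986  1.0722]
 [ 0.      0.      0.      1.    ]]
nest [(array([ 0.475 , -0.0855,  0.0366]), 0.76)]
holder [(array([ 0.4805, -0.3731,  0.001 ]), 0.64), (array([0.3557, 0.2576, 0.0042]), 0.59)]
nose [(array([ 0.4418, -0.4176,  0.0125]), 0.81), (array([0.5806, 0.0908, 0.0015]), 0.31)]
tail [(array([ 0.5235, -0.3275,  0.0068]), 0.68)]
pad [(array([ 0.472 , -0.1546,  0.0465]), 0.93), (array([ 0.482 , -0.3747,  0.0005]), 0.17)]
handle [(array([ 0.4665, -0.1947,  0.0956]), 0.78)]
pointer []
mark []
thrust [(array([ 0.4796, -0.0171,  0.0459]), 0.53), (array([0.468 , 0.0369, 0.0742]), 0.36)]
fixture [(array([ 0.4778, -0.0834,  0.0011]), 0.61)]
gold_sleeve [(array([ 0.3508, -0.1691, -0.    ]), 0.64)]
paste_tin [(array([ 0.5832,  0.0918, -0.0016]), 0.69)]
blue_marker [(array([0.3548, 0.2593, 
[... 1230 characters left out ...]
    [ 0.0001, -0.2978,  0.9546, -0.1431],
       [ 0.    ,  0.    ,  0.    ,  1.    ]])} [[-0.3437  0.8965  0.2797  0.1571]
 [ 0.9391  0.3281  0.1023 -0.6617]
 [-0.      0.2978 -0.9546  0.3836]
 [ 0.      0.      0.      1.    ]]
{'t': 1.45, 'q': array([-0.9309,  0.3586,  0.0119,  0.    , -1.2241, -0.2881]), 'qd': array([ 0.0001,  0.0007, -0.0012, -0.0011, -0.0001,  0.0001]), 'joint_efforts': array([  0.0007, -58.2392,  29.3289,   7.0026,   0.0122,   0.    ]), 'eef_pos': array([ 0.2326, -0.6336,  0.2406]), 'ee_rot': array([ 3.1416, -0.    , -2.7898]), 'force': array([ 1.1056, -0.5701,  0.322 ]), 'moment': array([-0.0435, -0.0015,  0.0136]), 'gripper_force': 0.0, 'width': 0.08740091111146545}
```

View pics/top0.png

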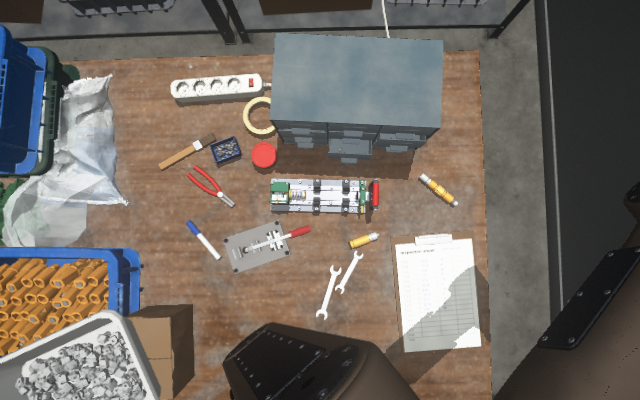

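View pics/scene0.png

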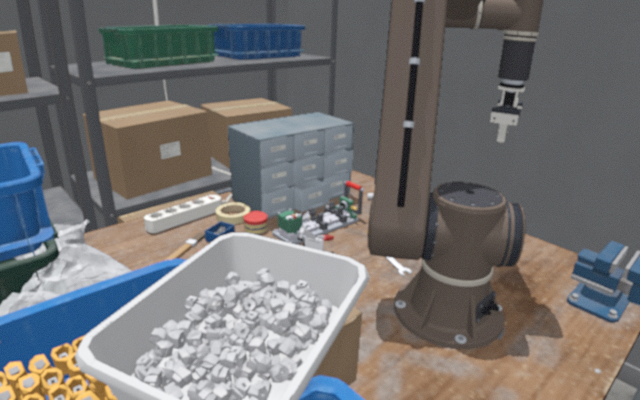

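The top view shows the tester at about (320,195), with the handle on the right at (375,193). The holder lies at (438,190), the sleeve at (364,240), and the cabinet sits directly behind the tester. The scene view only shows the layout: the tester is at (315,215) and the arm is clear of it. I'll move over the holder next for a wrist view.

Emit:
move_arm:
  rows:
    - {"translation": [-16,8,0],"rot": [0,0,-14],"hand": 0}
    - {"translation": [-29,14,0],"rot": [0,0,-27],"hand": 0}
    - {"translation": [-29,14,0],"rot": [0,0,-27],"hand": 0}
    - {"translation": [-29,14,0],"rot": [0,0,-27],"hand": 0}
    - {"translation": [-29,14,0],"rot": [0,0,-27],"hand": 0}
    - {"translation": [-29,14,0],"rot": [0,0,-27],"hand": 0}
    - {"translation": [-29,14,0],"rot": [0,0,-27],"hand": 0}
    - {"translation": [-29,14,0],"rot": [0,0,-27],"hand": 0}

```text
t: 2.12
eef_pos: [0.4585, -0.3999, 0.2409]
ee_rot: [-3.141, 0.0, -2.317]
force: [0.6, -0.7, -0.1]
width: 0.0877
gripper_force: 0.0
```

```bash
python3 - <<'E'
from h import *
np.set_printoptions(precision=4,suppress=True)
s=arm.get_state();print(s["t"],s["eef_pos"],s["ee_rot"],s["q"])
tl=tool();c,M=cam("wrist",tl);im,D=arm.grab_frame("wrist");cv2.imwrite("pics/w1.png",im[:,:,::-1]);np.savez("w1.npz",im=im,D=D,M=M)
for l in("holder","nose","tail","handle","gold_sleeve","pad"):
    r=arm.pinpoint(l,"wrist");print(l,[(np.round(w(M,x["point"]),4),round(x["p"],2)) for x in r[:2]])
# cabinet front from top depth
z=np.load("top0.npz");c2=arm.camera_params("top")
for v in (100,115,122,126,130,135,140,145,150,155,160):
    print(v,dep(c2,z["M"],[[300,v],[350,v],[400,v]],z["D"]).round(3).tolist())
E
```

```text
2.1167 [ 0.4585 -0.3999  0.2409] [-3.1409  0.0005 -2.3174] [-0.3967  0.2495 -0.1417 -0.0002 -1.1787 -0.3498]
holder [(array([ 0.4842, -0.3704, -0.0006]), 0.7)]
nose [(array([ 0.4396, -0.4181,  0.0037]), 0.74)]
tail [(array([ 0.5243, -0.3239,  0.0095]), 0.82)]
handle [(array([ 0.4678, -0.1912,  0.0977]), 0.7)]
gold_sleeve [(array([ 0.3557, -0.1673, -0.0026]), 0.97)]
pad [(array([ 0.4707, -0.1526,  0.0416]), 0.66)]
100 [[0.657, -0.022, 0.251], [0.655, -0.127, 0.252], [0.653, -0.232, 0.252]]
115 [[0.626, -0.021, 0.249], [0.623, -0.126, 0.25], [0.622, -0.231, 0.249]]
122 [[0.615, -0.02, 0.232], [0.608, -0.126, 0.25], [0.606, -0.231, 0.25]]
126 [[0.616, -0.017, 0.196], [0.607, -0.127, 0.22], [0.601, -0.233, 0.237]]
130 [[0.61, -0.016, 0.181], [0.607, -0.129, 0.185], [0.6, -0.239, 0.203]]
135 [[0.613, -0.011, 0.115], [0.596, -0.129, 0.182], [0.594, -0.242, 0.182]]
140 [[0.604, -0.01, 0.102], [0.602, -0.133, 0.1], [0.587, -0.246, 0.158]]
145 [[0.398, -0.08, 1.072], [0.608, -0.138, 0.005], [0.587, -0.257, 0.098]]
150 [[0.599, -0.002, -0.002], [0.594, -0.138, 0.006], [0.574, -0.256, 0.102]]
155 [[0.585, -0.002, -0.001], [0.572, -0.135, 0.057], [0.579, -0.273, 0.002]]
160 [[0.398, -0.08, 1.072], [0.565, -0.137, 0.016], [0.566, -0.274, -0.003]]
```

View pics/w1.png

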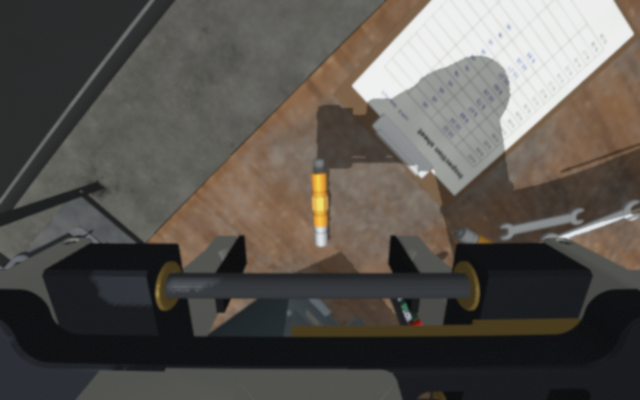

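The wrist view shows the holder at (320,203), with its dark threaded nose at the top (320,160) and the smooth grey tail at the bottom (320,242). Now I'll measure its axis and the cabinet clearance.

```bash
python3 - <<'E'
from h import *
np.set_printoptions(precision=4,suppress=True)
z=np.load("w1.npz");im,D,M=z["im"],z["D"],z["M"];c=arm.camera_params("wrist")
hsv=cv2.cvtColor(im,cv2.COLOR_RGB2HSV)
m=cv2.inRange(hsv,(12,120,90),(35,255,255));m[:,:280]=0;m[:,360:]=0;m[:140]=0;m[240:]=0
ys,xs=np.nonzero(m);print(len(xs),xs.min(),xs.max(),ys.min(),ys.max())
P=atz(c,M,np.c_[xs,ys],0.0105)[:,:2]
cen=P.mean(0);u=np.linalg.svd(P-cen)[2][0];u*=np.sign(u[0]);print("gold",cen,np.degrees(np.arctan2(u[1],u[0])),((P-cen)@u).min(),((P-cen)@u).max())
n=np.array([-u[1],u[0]])
for s in np.arange(-.085,.08,.004):
    q=cen+u*s;uv=proj(c,M,[*q,.0105])[0].round().astype(int)
    ww=(P-cen)[abs((P-cen)@u-s)<.002]@n
    print(round(s,3),q,uv,im[uv[1],uv[0]],D[uv[1],uv[0]].round(3),(ww.min().round(4),ww.max().round(4)) if len(ww) else "")
# top
z=np.load("top0.npz");c2=arm.camera_params("top")
vv,uu=np.mgrid[60:170:1,260:450:1];q=dep(c2,z["M"],np.c_[uu.ravel(),vv.ravel()],z["D"])
for y in np.arange(-.3,.05,.05):
    k=(abs(q[:,1]-y)<.025);print(round(y,2),[(a,q[k&(q[:,2]>a)&(q[:,2]<.3)][:,0].min().round(3)) for a in (.03,.06,.08,.12,.16)])
E
```

```text
856 311 328 172 225
gold [ 0.4795 -0.3731] 49.202631052338305 -0.03772719779629819 0.03882467023099161
-0.085 [ 0.424  -0.4374] [317 136] [83 72 63] 0.377 
-0.081 [ 0.4266 -0.4344] [318 139] [73 63 54] 0.378 
-0.077 [ 0.4292 -0.4314] [318 142] [74 64 56] 0.379 
-0.073 [ 0.4319 -0.4283] [318 145] [81 72 63] 0.379 
-0.069 [ 0.4345 -0.4253] [318 148] [81 72 64] 0.382 
-0.065 [ 0.4371 -0.4223] [318 151] [78 70 62] 0.382 
-0.061 [ 0.4397 -0.4192] [318 154] [77 68 61] 0.384 
-0.057 [ 0.4423 -0.4162] [318 157] [78 72 65] 0.385 
-0.053 [ 0.4449 -0.4132] [318 160] [105 107 107] 0.368 
-0.049 [ 0.4475 -0.4102] [318 163] [124 127 128] 0.369 
-0.045 [ 0.4501 -0.4071] [319 166] [112 113 115] 0.371 
-0.041 [ 0.4528 -0.4041] [319 169] [85 86 86] 0.371 
-0.037 [ 0.4554 -0.4011] [319 172] [106  89  71] 0.374 (np.float64(-0.0104), np.float64(0.0097))
-0.033 [ 0.458 -0.398] [319 175] [228 183  68] 0.371 (np.float64(-0.0106), np.float64(0.0109))
-0.029 [ 0.4606 -0.395 ] [319 178] [239 201  73] 0.373 (np.float64(-0.0107), np.float64(0.0095))
-0.025 [ 0.4632 -0.392 ] [319 181] [239 201  74] 0.374 (np.floa
[... 2399 characters left out ...]
)]
-0.2 [(0.03, np.float64(0.567)), (0.06, np.float64(0.568)), (0.08, np.float64(0.569)), (0.12, np.float64(0.588)), (0.16, np.float64(0.589))]
-0.15 [(0.03, np.float64(0.569)), (0.06, np.float64(0.569)), (0.08, np.float64(0.57)), (0.12, np.float64(0.593)), (0.16, np.float64(0.593))]
-0.1 [(0.03, np.float64(0.572)), (0.06, np.float64(0.572)), (0.08, np.float64(0.573)), (0.12, np.float64(0.594)), (0.16, np.float64(0.594))]
-0.05 [(0.03, np.float64(0.598)), (0.06, np.float64(0.598)), (0.08, np.float64(0.598)), (0.12, np.float64(0.6)), (0.16, np.float64(0.6))]
-0.0 [(0.03, np.float64(0.598)), (0.06, np.float64(0.598)), (0.08, np.float64(0.598)), (0.12, np.float64(0.6)), (0.16, np.float64(0.6))]
```

Emit:
move_arm:
  rows:
    - {"translation": [-3.9,0.3,4],"rot": [0,0,-1.6],"hand": 0}
    - {"translation": [-3.9,0.3,8],"rot": [0,0,-1.6],"hand": 0}
    - {"translation": [-3.9,0.3,12],"rot": [0,0,-1.6],"hand": 0}
    - {"translation": [-3.9,0.3,16],"rot": [0,0,-1.6],"hand": 0}
    - {"translation": [-3.9,0.3,19],"rot": [0,0,-1.6],"hand": 0}
    - {"translation": [-3.9,0.3,21],"rot": [0,0,-1.6],"hand": 0}
    - {"translation": [-3.9,0.3,22.3],"rot": [0,0,-1.6],"hand": 0}
    - {"translation": [-3.9,0.3,22.3],"rot": [0,0,-1.6],"hand": 0}
  squeeze: 25

```text
t: 3.13
eef_pos: [0.4788, -0.3724, 0.0158]
ee_rot: [3.138, -0.002, -2.292]
force: [-0.2, 0.2, 0.4]
width: 0.0872
gripper_force: 0.0
```

Emit:
move_arm:
  rows:
    - {"translation": [0,0,0],"rot": [0,0,0],"hand": 0.5}
    - {"translation": [0,0,0],"rot": [0,0,0],"hand": 0.7}
    - {"translation": [0,0,0],"rot": [0,0,0],"hand": 0.85}
    - {"translation": [0,0,0],"rot": [0,0,0],"hand": 1}
    - {"translation": [0,0,0],"rot": [0,0,0],"hand": 1}
    - {"translation": [0,0,0],"rot": [0,0,0],"hand": 1}
    - {"translation": [0,0,0],"rot": [0,0,0],"hand": 1}
    - {"translation": [0,0,0],"rot": [0,0,0],"hand": 1}

```text
t: 3.8
eef_pos: [0.481, -0.3716, 0.0177]
ee_rot: [-3.141, 0.0, -2.291]
force: [0.0, -0.6, -0.1]
width: 0.0397
gripper_force: 0.0
```

Emit:
move_arm:
  rows:
    - {"translation": [-0.25,0,0],"rot": [0,0,0],"hand": 1}
    - {"translation": [-0.25,0,0],"rot": [0,0,0],"hand": 1}
    - {"translation": [-0.25,0,0],"rot": [0,0,0],"hand": 1}
    - {"translation": [-0.25,0,0],"rot": [0,0,0],"hand": 1}
    - {"translation": [-0.25,0,0],"rot": [0,0,0],"hand": 1}

```text
t: 4.22
eef_pos: [0.4826, -0.3697, 0.0176]
ee_rot: [-3.142, 0.0, -2.29]
force: [-0.2, 1.1, 0.6]
width: 0.021
gripper_force: 25.0
```

Emit:
move_arm:
  rows:
    - {"translation": [0,0,-3.5],"rot": [0,0,0],"hand": 1}
    - {"translation": [0,0,-7.5],"rot": [0,0,0],"hand": 1}
    - {"translation": [0,0,-11.5],"rot": [0,0,0],"hand": 1}
    - {"translation": [0,0,-15.5],"rot": [0,0,0],"hand": 1}
    - {"translation": [0,2,-19],"rot": [0,0,-6],"hand": 1}
    - {"translation": [-1,5,-21.5],"rot": [0,0,-12],"hand": 1}
    - {"translation": [-3,8,-23.2],"rot": [0,0,-18],"hand": 1}
    - {"translation": [-5,11.5,-23.2],"rot": [0,0,-24],"hand": 1}

```text
t: 4.88
eef_pos: [0.4301, -0.2567, 0.2533]
ee_rot: [-3.135, -0.0, -1.868]
force: [2.0, 1.5, -0.1]
width: 0.0208
gripper_force: 25.0
```

```bash
python3 - <<'E'
from h import *
s=arm.get_state();print(s["t"],s["eef_pos"],s["ee_rot"],s["width"])
t=tool();g=np.array([.405,.02,.25]);print(t[:3,:3].T@(g-t[:3,3]))
E
```

```text
4.8833 [ 0.4300786  -0.25668025  0.25329388] [-3.13539162e+00 -3.93913483e-04 -1.86800820e+00] 0.020833254439601493
[-0.25720656  0.10502418  0.00254136]
```

Emit:
move_arm:
  rows:
    - {"translation": [-3.8,1.5,0],"rot": [0,0,-7],"hand": 1}
    - {"translation": [-7.6,3,0],"rot": [0,0,-13.4],"hand": 1}
    - {"translation": [-11.4,4.5,0],"rot": [0,0,-13.4],"hand": 1}
    - {"translation": [-15.2,6,0],"rot": [0,0,-13.4],"hand": 1}
    - {"translation": [-19,7.8,0],"rot": [0,0,-13.4],"hand": 1}
    - {"translation": [-22.5,9.2,0],"rot": [0,0,-13.4],"hand": 1}
    - {"translation": [-25,10.2,0],"rot": [0,0,-13.4],"hand": 1}
    - {"translation": [-25,10.2,0],"rot": [0,0,-13.4],"hand": 1}

```text
t: 5.55
eef_pos: [0.4054, 0.0162, 0.2499]
ee_rot: [-3.14, 0.001, -1.634]
force: [0.3, -0.8, -0.4]
width: 0.021
gripper_force: 25.0
```

```bash
cat > look.py <<'E'
from h import *
import sys
np.set_printoptions(precision=4,suppress=True)
def look(tag,labels):
    s=arm.get_state();print(s["t"],s["eef_pos"],s["ee_rot"],"qd",np.abs(s["qd"]).max().round(3))
    tl=tool();c,M=cam("wrist",tl);im,D=arm.grab_frame("wrist");cv2.imwrite(f"pics/{tag}.png",im[:,:,::-1]);np.savez(f"{tag}.npz",im=im,D=D,M=M)
    for l in labels:
        r=arm.pinpoint(l,"wrist");print(l,[(np.round(w(M,x["point"]),4),round(x["p"],2)) for x in r[:2]])
look(sys.argv[1],sys.argv[2:])
E
python3 look.py w2 nest pad thrust pointer mark fixture handle
```

```text
5.55 [0.4054 0.0162 0.2499] [-3.1405  0.0014 -1.6339] qd 0.112
nest [(array([ 0.4745, -0.0816,  0.0337]), 0.85)]
pad [(array([ 0.4701, -0.1539,  0.043 ]), 0.78)]
thrust [(array([ 0.4757, -0.0176,  0.0468]), 0.93)]
pointer [(array([0.4685, 0.0446, 0.0678]), 0.78)]
mark [(array([0.4695, 0.0542, 0.0769]), 0.5)]
fixture [(array([ 0.4689, -0.078 , -0.0064]), 0.59)]
handle [(array([ 0.4668, -0.1534,  0.0439]), 0.6)]
```

View pics/w2.png

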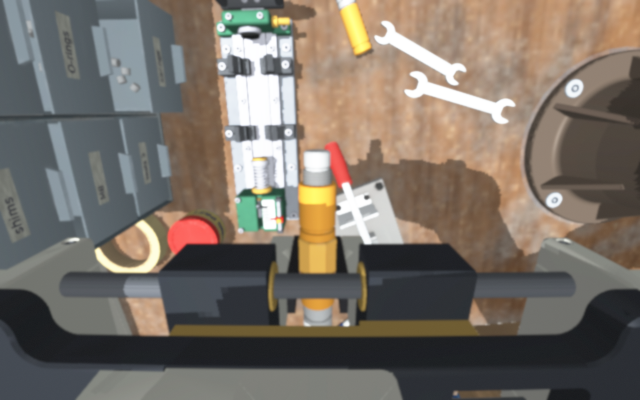

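The tester runs from the pad at (255,28) through the nests at (258,65) and (260,132) to the carriage at (262,208). The held holder is at (317,240). I'll zoom in to confirm which end is the nose and to see the nest and pointer details.

```bash
python3 - <<'E'
from h import *
im=np.load("w2.npz")["im"][0:240,205:345];a=cv2.resize(im,None,fx=2.5,fy=2.5,interpolation=cv2.INTER_CUBIC)
b=np.load("w2.npz")["im"][180:240,225:300];b=cv2.resize(b,(375,300),interpolation=cv2.INTER_CUBIC)
d=np.load("w1.npz")["im"][150:250,300:340];d=cv2.resize(d,None,fx=3,fy=3,interpolation=cv2.INTER_CUBIC)
o=np.zeros((600,735,3),np.uint8);o[:,:350]=a;o[:300,355:730]=b;o[300:,355:475]=d
cv2.imwrite("pics/c2.png",o[:,:,::-1])
E
```

```text
(no output)
```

View pics/c2.png

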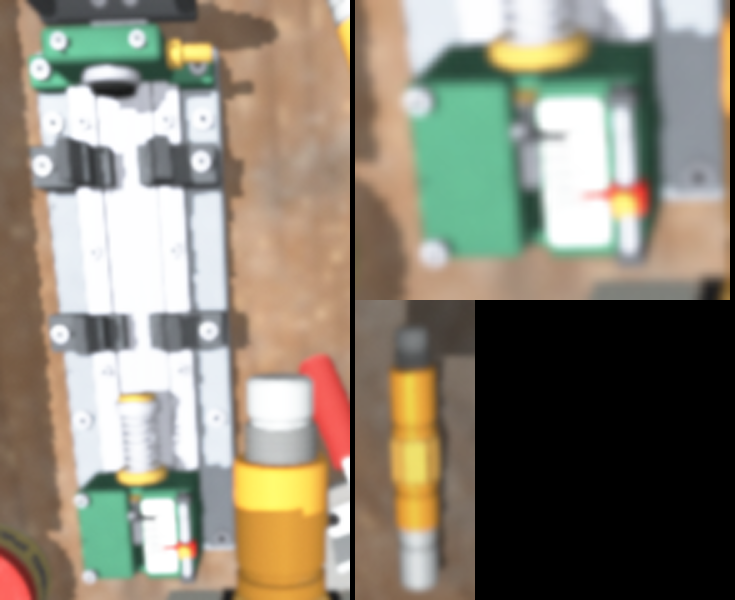

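The zoom shows the top end of the held holder has a light tip at (280,400) and a dark band at (280,445), so the nose points at the pad. The pointer is at crop (545,133) and the red mark at (610,193), about 12 mm apart. Next I'll fit the nests precisely.

```bash
python3 - <<'E'
from h import *
np.set_printoptions(precision=4,suppress=True)
z=np.load("w2.npz");im,D,M=z["im"],z["D"],z["M"];c=arm.camera_params("wrist")
for l in("nose","tail"):
    r=arm.pinpoint(l,"wrist");t=tool();print(l,[(np.round(w(np.array(c["tool_from_camera"]),x["point"]),4),round(x["p"],2)) for x in r[:2]])
g=cv2.cvtColor(im,cv2.COLOR_RGB2GRAY)
vv,uu=np.mgrid[0:240,210:305];uv=np.c_[uu.ravel(),vv.ravel()];P=dep(c,M,uv,D)
a=np.radians(-93.6);ey=np.array([np.cos(a),np.sin(a)]);ex=np.array([ey[1],-ey[0]]);o=np.array([.4735,-.083])
L=np.c_[(P[:,:2]-o)@ex,(P[:,:2]-o)@ey,P[:,2]]
col=im[vv,uu].reshape(-1,3)
dark=(g[vv,uu].ravel()<95)&(col.max(1).astype(int)-col.min(1)<25)
for nm,lo,hi in(("nest+",.022,.054),("nest-",-.054,-.022)):
    k=(L[:,1]>lo)&(L[:,1]<hi)&(L[:,2]>.04)&(abs(L[:,0])<.05)
    q=L[k&dark];print(nm,len(q),"x",np.percentile(q[:,0],[1,99]),"y",np.percentile(q[:,1],[2,98]),"z",np.percentile(q[:,2],[50,95]))
    # x histogram
    print(np.histogram(q[:,0],bins=np.arange(-.05,.051,.004)))
for v in (58,62,66,70,126,130,134,138): print(v,[int(x) for x in g[v,215:300]])
E
```

```text
nose []
tail [(array([-0.0598, -0.0036,  0.0107]), 0.79)]
nest+ 133 x [-0.0188  0.0257] y [0.0275 0.0435] z [0.0499 0.054 ]
(array([ 0,  0,  0,  0,  0,  0,  0, 15, 75, 22,  0,  0,  0,  0,  0,  0,  3,
        8, 10,  0,  0,  0,  0,  0,  0]), array([-0.05 , -0.046, -0.042, -0.038, -0.034, -0.03 , -0.026, -0.022,
       -0.018, -0.014, -0.01 , -0.006, -0.002,  0.002,  0.006,  0.01 ,
        0.014,  0.018,  0.022,  0.026,  0.03 ,  0.034,  0.038,  0.042,
        0.046,  0.05 ]))
nest- 90 x [-0.0172  0.0272] y [-0.0449 -0.031 ] z [0.0505 0.0549]
(array([ 0,  0,  0,  0,  0,  0,  0,  0, 53, 33,  0,  0,  0,  0,  0,  0,  0,
        0,  0,  4,  0,  0,  0,  0,  0]), array([-0.05 , -0.046, -0.042, -0.038, -0.034, -0.03 , -0.026, -0.022,
       -0.018, -0.014, -0.01 , -0.006, -0.002,  0.002,  0.006,  0.01 ,
        0.014,  0.018,  0.022,  0.026,  0.03 ,  0.034,  0.038,  0.042,
        0.046,  0.05 ]))
58 [115, 129, 147, 156, 155, 153, 157, 171, 187, 195, 193, 176, 154, 138, 134, 130, 119, 97, 78, 70, 70, 74, 95, 113, 107, 110, 144, 173, 172, 158, 168, 184, 198, 218, 241, 252, 254, 254, 255, 255, 2
[... 2368 characters left out ...]
 131, 119, 97, 78, 72, 71, 78, 98, 107, 87, 62, 62, 72, 82, 92, 112, 122, 110, 105, 137, 170, 196, 229, 249, 253, 253, 250, 231, 183, 152, 140, 134, 125, 111, 109, 115, 118, 119, 119, 113, 100, 85, 81, 81, 82, 84, 98, 140, 197, 232, 241, 241, 239, 227, 190, 143, 115, 94, 91, 97, 97, 96, 97]
138 [100, 98, 97, 96, 96, 96, 98, 107, 128, 143, 146, 149, 152, 155, 156, 154, 151, 149, 148, 144, 138, 134, 133, 128, 111, 88, 74, 72, 75, 86, 99, 95, 77, 70, 78, 92, 115, 137, 143, 128, 117, 139, 171, 191, 221, 245, 253, 253, 252, 244, 213, 174, 159, 151, 136, 116, 107, 110, 118, 120, 120, 117, 108, 99, 100, 100, 95, 92, 95, 107, 125, 138, 142, 143, 144, 147, 150, 153, 155, 152, 140, 120, 102, 100, 103]
```

```bash
python3 - <<'E'
from h import *
np.set_printoptions(precision=4,suppress=True)
z=np.load("w2.npz");im,D,M=z["im"],z["D"],z["M"];c=arm.camera_params("wrist")
g=cv2.cvtColor(im,cv2.COLOR_RGB2GRAY).astype(float)
def blob(u,v,r=6,t=175):
    vv,uu=np.mgrid[v-r:v+r+1,u-r:u+r+1];wt=np.clip(g[vv,uu]-t,0,None);return (wt*uu).sum()/wt.sum(),(wt*vv).sum()/wt.sum()
res={}
for n,u,v in(("n+L",222,66),("n+R",285,64),("n-L",229,133),("n-R",288,132)):
    b=blob(u,v);bi=np.round(b).astype(int);d=np.median(D[bi[1]-2:bi[1]+3,bi[0]-2:bi[0]+3]);p=ray(c,b)[0]*d@M[:3,:3].T+M[:3,3];res[n]=p;print(n,np.round(b,2),p)
zz=np.mean([p[2] for p in res.values()])
zz=0.5*zz+0.5*zz
Q={}
for n,u,v in(("n+L",222,66),("n+R",285,64),("n-L",229,133),("n-R",288,132)): Q[n]=atz(c,M,[blob(u,v)],zz)[0]
mp=(Q["n+L"]+Q["n+R"])/2;mm=(Q["n-L"]+Q["n-R"])/2;d=mp-mm
print("z",zz,"mid+",mp,"mid-",mm,"len",np.linalg.norm(d),"yaw",np.degrees(np.arctan2(d[1],d[0])),"across",[np.degrees(np.arctan2(*(Q[a+"L"]-Q[a+"R"])[[1,0]]))-180 for a in("n+","n-")],"nest",(mp+mm)/2)
# pointer / mark: crop px -> full
hsv=cv2.cvtColor(im,cv2.COLOR_RGB2HSV)
vv,uu=np.nonzero(((hsv[:,:,0]<6)|(hsv[:,:,0]>174))&(hsv[:,:,1]>150));k=(vv>205)&(vv<235)&(uu>255)&(uu<290);print("red px",np.c_[uu,vv][k].tolist())
for v in range(198,226): print(v,[int(x) for x in g[v,252:285]])
E
```

```text
n+L [221.43  65.82] [ 0.5073 -0.1219  0.0369]
n+R [284.82  64.07] [ 0.4344 -0.1186  0.0373]
n-L [228.38 133.14] [ 0.5107 -0.0462  0.0371]
n-R [287.88 131.81] [ 0.4379 -0.043   0.0371]
z 0.03708558330406263 mid+ [ 0.4708 -0.1203  0.0371] mid- [ 0.4743 -0.0446  0.0371] len 0.07575060346692467 yaw -92.64373789634902 across [np.float64(-182.51278395176178), np.float64(-182.5608484056223)] nest [ 0.4726 -0.0824  0.0371]
red px [[281, 217], [282, 217], [283, 217], [281, 218], [282, 218], [283, 218], [282, 219], [283, 219], [282, 220], [283, 220], [282, 221], [283, 221]]
198 [159, 155, 140, 114, 103, 122, 144, 152, 151, 153, 159, 166, 168, 170, 172, 173, 174, 174, 175, 175, 175, 167, 153, 134, 117, 113, 111, 103, 87, 68, 58, 56, 69]
199 [163, 159, 144, 119, 107, 126, 147, 151, 150, 162, 187, 207, 212, 214, 216, 219, 219, 220, 220, 220, 217, 201, 169, 144, 133, 131, 130, 123, 105, 77, 61, 57, 68]
200 [163, 160, 145, 119, 107, 125, 145, 146, 151, 189, 232, 248, 251, 251, 251, 252, 252, 252, 252, 252, 250, 239, 199, 157, 149, 152, 152, 142, 115, 83, 63, 58, 63]
201 [163, 160, 147, 121, 104, 11
[... 3415 characters left out ...]
 230, 233, 237, 235, 219, 177, 133, 95, 75]
222 [161, 162, 162, 158, 144, 115, 82, 62, 59, 75, 140, 224, 251, 254, 255, 255, 255, 255, 255, 255, 255, 255, 255, 249, 231, 230, 237, 238, 224, 181, 133, 94, 80]
223 [161, 162, 161, 159, 146, 118, 85, 64, 60, 72, 131, 220, 252, 255, 255, 255, 255, 255, 255, 255, 255, 255, 255, 250, 225, 219, 237, 243, 228, 179, 126, 89, 85]
224 [161, 161, 161, 158, 147, 121, 88, 65, 60, 72, 128, 218, 252, 255, 255, 255, 255, 255, 255, 255, 255, 255, 255, 251, 216, 204, 233, 244, 231, 180, 121, 87, 92]
225 [161, 161, 161, 158, 148, 123, 92, 69, 66, 81, 131, 216, 252, 255, 255, 255, 255, 255, 255, 255, 255, 255, 255, 251, 211, 194, 230, 244, 234, 184, 122, 91, 103]
```

```bash
python3 - <<'E'
from h import *
np.set_printoptions(precision=4,suppress=True)
z=np.load("w2.npz");im,D,M=z["im"],z["D"],z["M"];c=arm.camera_params("wrist")
Tc=np.array(c["tool_from_camera"])
g=cv2.cvtColor(im,cv2.COLOR_RGB2GRAY).astype(int)
print([(v,g[v,317],D[v,317].round(3)) for v in range(140,190,2)])
for v in (148,150,152,183,185,187):
    for zt in (.004,.0075): print(v,zt,atz(c,Tc,[[317,v]],zt)[0])
for v in(170,200,215,225):
    hs=cv2.cvtColor(im,cv2.COLOR_RGB2HSV)[v,290:350];x=np.nonzero((hs[:,1]>110)|(hs[:,2]>150))[0]+290;print(v,x.min(),x.max(),atz(c,Tc,[[(x.min()+x.max())/2,v]],.0075)[0])
a=np.radians(-92.64);ey=np.array([np.cos(a),np.sin(a)])
p=atz(c,M,[[265,206.6]],.075)[0];m=atz(c,M,[[272,218.5]],.075)[0];print("pointer",p,"mark",m,"off",(m-p)[:2]@ey)
t=tool();g=np.array([.4726,-.0824,.12]);print("delta to nest at z.12",t[:3,:3].T@(g-t[:3,3]),arm.get_state()["ee_rot"])
E
```

```text
[(140, np.int64(174), np.float32(0.388)), (142, np.int64(171), np.float32(0.386)), (144, np.int64(164), np.float32(0.39)), (146, np.int64(161), np.float32(0.39)), (148, np.int64(152), np.float32(0.391)), (150, np.int64(140), np.float32(0.152)), (152, np.int64(220), np.float32(0.145)), (154, np.int64(254), np.float32(0.144)), (156, np.int64(255), np.float32(0.145)), (158, np.int64(255), np.float32(0.144)), (160, np.int64(255), np.float32(0.144)), (162, np.int64(255), np.float32(0.146)), (164, np.int64(255), np.float32(0.145)), (166, np.int64(254), np.float32(0.145)), (168, np.int64(249), np.float32(0.146)), (170, np.int64(252), np.float32(0.147)), (172, np.int64(216), np.float32(0.146)), (174, np.int64(198), np.float32(0.145)), (176, np.int64(198), np.float32(0.146)), (178, np.int64(198), np.float32(0.148)), (180, np.int64(198), np.float32(0.147)), (182, np.int64(200), np.float32(0.148)), (184, np.int64(193), np.float32(0.147)), (186, np.int64(162), np.float32(0.149)), (188, np.int64(219), np.float32(0.146))]
148 0.004 [ 0.0631 -0.0005  0.004 ]
148 0.0075 [ 0.0627 -0.0005  0.0075]
150 0.004 [ 0.0621 -0.0005  0.004 ]
150 0.0075 [ 0.0617 -0.0005  0.0075]
152 0.004 [ 0.0611 -0.0005  0.004 ]
152 0.0075 [ 0.0606 -0.0005  0.0075]
183 0.004 [ 0.0447 -0.0005  0.004 ]
183 0.0075 [ 0.0439 -0.0005  0.0075]
185 0.004 [ 0.0436 -0.0005  0.004 ]
185 0.0075 [ 0.0428 -0.0005  0.0075]
187 0.004 [ 0.0426 -0.0005  0.004 ]
187 0.0075 [ 0.0416 -0.0005  0.0075]
170 290 348 [0.051  0.0005 0.0075]
200 290 349 [0.0342 0.0008 0.0075]
215 290 349 [0.0254 0.0008 0.0075]
225 290 349 [0.0193 0.0009 0.0075]
pointer [0.4689 0.0385 0.075 ] mark [0.4624 0.0539 0.075 ] off -0.015100701960983582
delta to nest at z.12 [ 0.0894 -0.0732  0.1295] [ 3.1414 -0.0002 -1.6395]
```

Emit:
move_arm:
  rows:
    - {"translation": [1.5,-1.2,1.5],"rot": [4,0,0],"hand": 1}
    - {"translation": [4,-3.2,4.5],"rot": [8,0,-1.3],"hand": 1}
    - {"translation": [6.5,-5.2,7.5],"rot": [8,0,-1.3],"hand": 1}
    - {"translation": [8.5,-7,10],"rot": [8,0,-1.3],"hand": 1}
    - {"translation": [8.8,-7.2,11],"rot": [8,0,-1.3],"hand": 1}
    - {"translation": [8.8,-7.2,11],"rot": [8,0,-1.3],"hand": 1}
    - {"translation": [8.8,-7.2,11],"rot": [8,0,-1.3],"hand": 1}
    - {"translation": [8.8,-7.2,11],"rot": [8,0,-1.3],"hand": 1}

```text
t: 6.72
eef_pos: [0.472, -0.0798, 0.1405]
ee_rot: [-3.001, -0.001, -1.615]
force: [-0.7, 1.2, -0.4]
width: 0.0204
gripper_force: 25.0
```

```bash
python3 - <<'E'
from h import *
np.set_printoptions(precision=4,suppress=True)
t=tool();s=arm.get_state();print(s["eef_pos"],s["ee_rot"],s["force"],s["t"]);print(t)
a=np.radians(-92.64);ey=np.array([np.cos(a),np.sin(a),0]);ex=np.array([ey[1],-ey[0],0]);o=np.array([.4726,-.0824,0])
print("tool x in fixture",t[:3,0]@ex,t[:3,0]@ey,t[2,0])
h=t[:3,3]+t[:3,:3]@[.0003,0,.007];print("holder axis fixture",(h-o)@ex,(h-o)@ey,h[2])
for dz in(.07,.084,.0885): 
    d=-((h-o)@ex)*ex+(-.001-(h-o)@ey)*ey+np.array([0,0,-dz]);print(dz,h[2]-dz,"tool delta cm",100*t[:3,:3].T@d)
E
```

```text
[ 0.472  -0.0798  0.1405] [-3.0009 -0.0015 -1.6154] [-0.7109  1.2125 -0.3584] 6.7167
[[-0.0445 -0.9892  0.14    0.472 ]
 [-0.999   0.0439 -0.0077 -0.0798]
 [ 0.0015 -0.1402 -0.9901  0.1405]
 [ 0.      0.      0.      1.    ]]
tool x in fixture -0.0015183568248404097 0.9999977467798118 0.0014835861457033472
holder axis fixture -0.00025439999687312196 -0.002217537491702367 0.1335559481424093
0.07 0.06355594814240928 tool delta cm [0.1113 1.0067 6.9275]
0.084 0.04955594814240928 tool delta cm [0.1093 1.203  8.3136]
0.0885 0.04505594814240929 tool delta cm [0.1086 1.2661 8.7592]
```

Emit:
move_arm:
  rows:
    - {"translation": [0.1,0.3,2],"rot": [0,0,0],"hand": 1}
    - {"translation": [0.1,0.6,4],"rot": [0,0,0],"hand": 1}
    - {"translation": [0.1,0.85,5.9],"rot": [0,0,0],"hand": 1}
    - {"translation": [0.1,1.0,6.9],"rot": [0,0,0],"hand": 1}
    - {"translation": [0.1,1.1,7.6],"rot": [0,0,0],"hand": 1}
    - {"translation": [0.1,1.2,8.2],"rot": [0,0,0],"hand": 1}
    - {"translation": [0.1,1.25,8.65],"rot": [0,0,0],"hand": 1}
    - {"translation": [0.1,1.25,8.65],"rot": [0,0,0],"hand": 1}

```text
t: 7.38
eef_pos: [0.4721, -0.0806, 0.0527]
ee_rot: [-3.0, -0.001, -1.614]
force: [-0.4, 0.5, -1.1]
width: 0.0209
gripper_force: 25.0
```

```bash
cat > st.py <<'E'
from h import *
np.set_printoptions(precision=4,suppress=True)
t=tool();s=arm.get_state();print(s["eef_pos"],s["ee_rot"],s["force"],s["moment"],s["t"],s["width"])
a=np.radians(-92.64);ey=np.array([np.cos(a),np.sin(a),0]);ex=np.array([ey[1],-ey[0],0]);o=np.array([.4726,-.0824,0])
h=t[:3,3]+t[:3,:3]@[.0003,0,.007];print("holder axis fixture",(h-o)@ex,(h-o)@ey,h[2])
E
python3 st.py
```

```text
[ 0.4721 -0.0806  0.0527] [-3.0003 -0.0013 -1.6142] [-0.4103  0.5142 -1.0872] [0.1243 0.5202 0.036 ] 7.3833 0.02089062324662934
holder axis fixture -0.00038074988880590626 -0.0014646089104601346 0.0457981502606404
```

Emit:
move_arm:
  rows:
    - {"translation": [0,0.01,0.08],"rot": [0,0,0],"hand": 1}
    - {"translation": [0,0.01,0.08],"rot": [0,0,0],"hand": 0.6}
    - {"translation": [0,0.01,0.08],"rot": [0,0,0],"hand": 0.5}
    - {"translation": [0,0.01,0.08],"rot": [0,0,0],"hand": 0.5}
    - {"translation": [0,0.01,0.08],"rot": [0,0,0],"hand": 0.5}
    - {"translation": [0,0.01,0.08],"rot": [0,0,0],"hand": 0.5}
    - {"translation": [0,0.01,0.08],"rot": [0,0,0],"hand": 0.5}
    - {"translation": [0,0.01,0.08],"rot": [0,0,0],"hand": 0.5}

```text
t: 8.05
eef_pos: [0.4713, -0.0811, 0.0514]
ee_rot: [-3.002, -0.002, -1.615]
force: [0.4, 0.4, -0.0]
width: 0.0439
gripper_force: 0.0
```

Emit:
move_arm:
  rows:
    - {"translation": [0,0,-2],"rot": [0,0,0],"hand": 0.5}
    - {"translation": [0,0,-6],"rot": [0,0,0],"hand": 0.5}
    - {"translation": [0,0,-10],"rot": [0,0,0],"hand": 0.3}
    - {"translation": [-2,0,-14],"rot": [0,0,0],"hand": 0}
    - {"translation": [-5,-0.5,-17.2],"rot": [-4,0,0],"hand": 0}
    - {"translation": [-9,-1.5,-19],"rot": [-8,0,0],"hand": 0}
    - {"translation": [-12,-2.2,-19.8],"rot": [-8,0,0],"hand": 0}
    - {"translation": [-12,-2.2,-19.8],"rot": [-8,0,0],"hand": 0}

```text
t: 8.72
eef_pos: [0.4746, 0.0443, 0.2535]
ee_rot: [-3.136, 0.001, -1.613]
force: [0.7, 0.1, -0.0]
width: 0.0782
gripper_force: 0.0
```

```bash
python3 look.py w3 nose tail pointer mark pad thrust holder; python3 - <<'E'
from h import *
im=np.load("w3.npz")["im"];a=im[0:240,220:420]
a=cv2.resize(a,None,fx=2.5,fy=2.5,interpolation=cv2.INTER_CUBIC)
cv2.imwrite("pics/c3.png",a[:,:,::-1])
E
```

```text
8.7167 [0.4746 0.0443 0.2535] [-3.1362  0.0011 -1.6127] qd 0.111
nose [(array([ 0.4684, -0.1427,  0.0388]), 0.71)]
tail [(array([ 0.4768, -0.0202,  0.0433]), 0.79)]
pointer [(array([0.4681, 0.0435, 0.0665]), 0.77)]
mark [(array([0.4663, 0.0547, 0.0744]), 0.42)]
pad [(array([ 0.4673, -0.1522,  0.0417]), 0.6)]
thrust [(array([ 0.4785, -0.0185,  0.0462]), 0.85)]
holder [(array([ 0.4756, -0.0838,  0.03  ]), 0.75)]
```

View pics/c3.png

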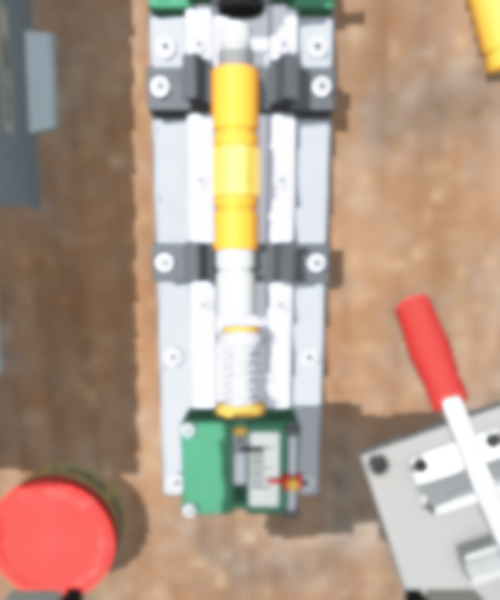

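The holder lies in both nests: its nose is against the pad side at (235,30) and its tail meets the plunger at (240,325). The pointer is at (250,448) and the red mark at (275,482). I'll get closer to measure the distance between them.

Emit:
move_arm:
  rows:
    - {"translation": [-1,0,2],"rot": [0,0,0],"hand": 0}
    - {"translation": [-2,0,5],"rot": [0,0,0],"hand": 0}
    - {"translation": [-3,0,8],"rot": [0,0,0],"hand": 0}
    - {"translation": [-3,0,9],"rot": [0,0,0],"hand": 0}
    - {"translation": [-3,0,9],"rot": [0,0,0],"hand": 0}
    - {"translation": [-3,0,9],"rot": [0,0,0],"hand": 0}
    - {"translation": [-3,0,9],"rot": [0,0,0],"hand": 0}

```text
t: 9.7
eef_pos: [0.4731, 0.069, 0.1617]
ee_rot: [-3.14, -0.001, -1.615]
force: [0.6, -0.5, 0.1]
width: 0.0878
gripper_force: 0.0
```

```bash
python3 look.py w4 pointer mark; python3 - <<'E'
from h import *
np.set_printoptions(precision=4,suppress=True)
z=np.load("w4.npz");im,D,M=z["im"],z["D"],z["M"];c=arm.camera_params("wrist")
uv=proj(c,M,[[.4689,.0385,.075],[.4624,.0539,.075]]);print(uv)
u,v=uv.mean(0).astype(int);x0,y0=u-40,v-30;print("crop origin",x0,y0)
cv2.imwrite("pics/c4.png",cv2.resize(im[y0:y0+60,x0:x0+80],None,fx=10,fy=10,interpolation=cv2.INTER_CUBIC)[:,:,::-1])
E
```

```text
9.7 [0.4731 0.069  0.1617] [-3.1398 -0.0011 -1.6154] qd 0.012
pointer [(array([0.472 , 0.0402, 0.0653]), 0.55)]
mark [(array([ 0.3557,  0.2647, -0.0057]), 0.65)]
[[321.3287 175.6432]
 [329.8453 193.3163]]
crop origin 285 154
```

View pics/c4.png

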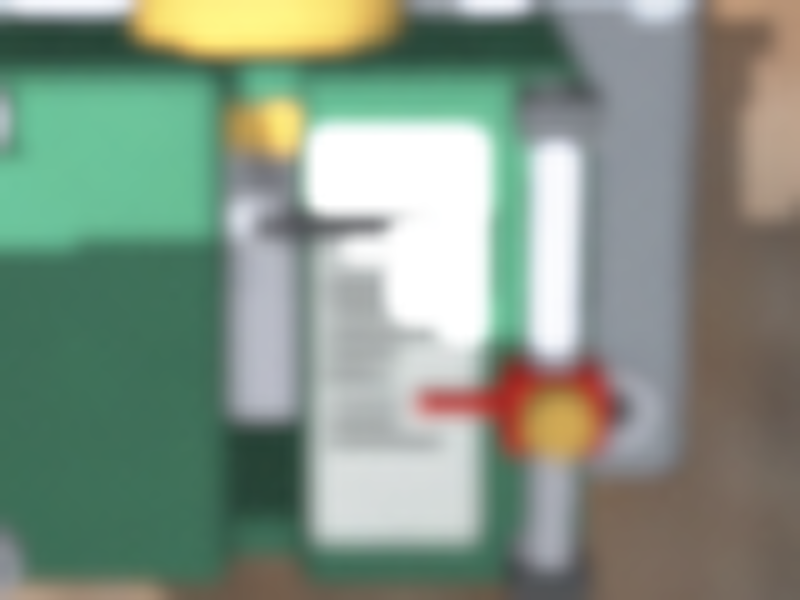

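The close crop shows the pointer tip at full-image row 176.0 and the mark tip at row 193.7. That agrees with the earlier 15.1 mm measurement, so I'll aim for about 25 mm of slide travel. Next I'll go to the handle.

Emit:
move_arm:
  rows:
    - {"translation": [1,0,-3],"rot": [0,0,7],"hand": 0}
    - {"translation": [3.5,0,-6],"rot": [0,0,14],"hand": 0}
    - {"translation": [7,0,-8],"rot": [0,0,21],"hand": 0}
    - {"translation": [11,0,-9],"rot": [0,0,28],"hand": 0}
    - {"translation": [15,-0.3,-9],"rot": [0,0,35],"hand": 0}
    - {"translation": [19,-0.5,-9],"rot": [0,0,42],"hand": 0}
    - {"translation": [23,-0.5,-9],"rot": [0,0,49],"hand": 0}
    - {"translation": [25.5,-0.5,-9],"rot": [0,0,56],"hand": 0}

```text
t: 10.52
eef_pos: [0.4654, -0.1887, 0.2519]
ee_rot: [-3.139, 0.001, -2.6]
force: [0.6, 0.3, 0.5]
width: 0.0878
gripper_force: 0.0
```

Emit:
move_arm:
  rows:
    - {"translation": [0,0,0],"rot": [0,0,7],"hand": 0}
    - {"translation": [0,0,0],"rot": [0,0,14],"hand": 0}
    - {"translation": [0,0,0],"rot": [0,0,21],"hand": 0}
    - {"translation": [0,0,0],"rot": [0,0,28],"hand": 0}
    - {"translation": [0,0,0],"rot": [0,0,34],"hand": 0}
    - {"translation": [0,0,0],"rot": [0,0,34],"hand": 0}
    - {"translation": [0,0,0],"rot": [0,0,34],"hand": 0}

```text
t: 11.1
eef_pos: [0.4659, -0.1858, 0.2514]
ee_rot: [-3.14, 0.001, 3.1]
force: [-0.2, -0.2, -0.5]
width: 0.0876
gripper_force: 0.0
```

```bash
python3 look.py w5 handle pad; python3 - <<'E'
from h import *
np.set_printoptions(precision=4,suppress=True)
z=np.load("w5.npz");im,D,M=z["im"],z["D"],z["M"];c=arm.camera_params("wrist")
hsv=cv2.cvtColor(im,cv2.COLOR_RGB2HSV)
m=(((hsv[:,:,0]<7)|(hsv[:,:,0]>172))&(hsv[:,:,1]>140)&(hsv[:,:,2]>70)).astype(np.uint8)
n,l,s,ce=cv2.connectedComponentsWithStats(m)
a=np.radians(-92.64);ey=np.array([np.cos(a),np.sin(a),0]);ex=np.array([ey[1],-ey[0],0]);o=np.array([.4726,-.0824,0])
for i in range(1,n):
    if s[i,4]>60:
        v,u=np.nonzero(l==i);P=dep(c,M,np.c_[u,v],D);P=P[abs(P[:,2]-np.median(P[:,2]))<.02]
        Z=atz(c,M,np.c_[u,v],.098)
        print(s[i],"dep mean",P.mean(0),"z max",np.percentile(P[:,2],[50,95]),"fix x",np.percentile((Z-o)@ex,[1,99]),"fix y",np.percentile((Z-o)@ey,[2,98]))
E
```

```text
11.1 [ 0.4659 -0.1858  0.2514] [-3.14    0.0012  3.1003] qd 0.026
handle [(array([ 0.4695, -0.19  ,  0.0965]), 0.82), (array([ 0.4698, -0.1424,  0.0428]), 0.17)]
pad [(array([ 0.4708, -0.1525,  0.0442]), 0.76)]
[442  84  53  29 800] dep mean [0.3787 0.0004 0.0296] z max [0.0303 0.0396] fix x [0.0834 0.1074] fix y [-0.0674 -0.0209]
[306 166  16  52 735] dep mean [ 0.4668 -0.19    0.1031] z max [0.1036 0.1054] fix x [-0.0288  0.0272] fix y [0.1008 0.1151]
[610 170  30  32 311] dep mean [0.4998 0.2563 0.0084] z max [0.009  0.0109] fix x [-0.0074  0.0242] fix y [-0.2562 -0.2157]
[597 178  41  46 490] dep mean [0.5262 0.2468 0.0084] z max [0.009  0.0108] fix x [-0.0352  0.0152] fix y [-0.2614 -0.2035]
[498 226  45  18 642] dep mean [0.5586 0.0888 0.0392] z max [0.0402 0.0416] fix x [-0.0613 -0.04  ] fix y [-0.1541 -0.1061]
```

View pics/w5.png

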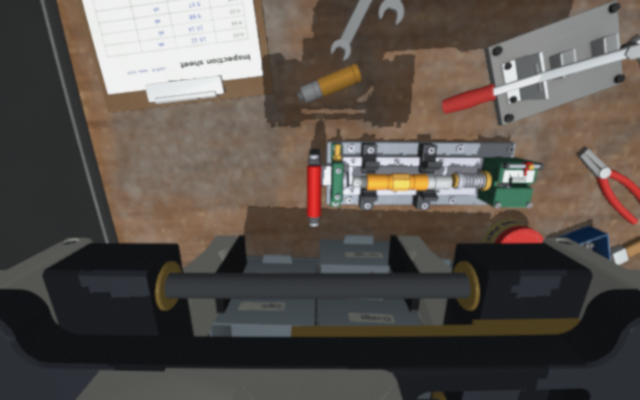

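The whole tester is in view: the handle bar is at (314,192), the holder at (400,182), and the pointer and mark at about (527,175). The bar's middle is at world (0.467, -0.190, 0.098). I'll come down on it tilted 12° so the wrist camera can still see the pointer.

Emit:
move_arm:
  rows:
    - {"translation": [-0.1,-0.3,3],"rot": [-6,0,0],"hand": 0}
    - {"translation": [-0.1,-0.3,6],"rot": [-12,0,0],"hand": 0}
    - {"translation": [-0.1,-0.3,9],"rot": [-12,0,0],"hand": 0}
    - {"translation": [-0.1,-0.3,11.5],"rot": [-12,0,0],"hand": 0}
    - {"translation": [-0.1,-0.3,13.5],"rot": [-12,0,0],"hand": 0}
    - {"translation": [-0.1,-0.3,15],"rot": [-12,0,0],"hand": 0}
    - {"translation": [-0.1,-0.3,15.8],"rot": [-12,0,0],"hand": 0}
    - {"translation": [-0.1,-0.3,15.8],"rot": [-12,0,0],"hand": 0}
  squeeze: 25

```text
t: 11.92
eef_pos: [0.4658, -0.1887, 0.091]
ee_rot: [2.933, -0.003, 3.098]
force: [0.2, -0.3, 0.5]
width: 0.0877
gripper_force: 0.0
```

```bash
python3 look.py w6 handle pointer mark; python3 - <<'E'
from h import *
np.set_printoptions(precision=4,suppress=True)
t=tool();d=np.array([.467,-.190,.098]);print("bar in tool",t[:3,:3].T@(d-t[:3,3]))
c,M=cam("wrist");print("pointer px",proj(c,M,[[.4689,.0385,.075],[.4624,.0539,.075]]))
E
```

```text
11.9167 [ 0.4658 -0.1887  0.091 ] [ 2.9331 -0.003   3.0981] qd 0.037
handle [(array([ 0.4662, -0.1905,  0.0962]), 0.83)]
pointer [(array([0.4671, 0.0409, 0.0671]), 0.6)]
mark [(array([0.4673, 0.0533, 0.0747]), 0.68)]
bar in tool [ 0.0005 -0.0001 -0.0042]
pointer px [[593.9433 208.0641]
 [610.5522 198.2524]]
```

Emit:
move_arm:
  rows:
    - {"translation": [0,0,0],"rot": [0,0,0],"hand": 0.5}
    - {"translation": [0,0,0],"rot": [0,0,0],"hand": 0.7}
    - {"translation": [0,0,0],"rot": [0,0,0],"hand": 0.8}
    - {"translation": [0,0,0],"rot": [0,0,0],"hand": 0.9}
    - {"translation": [0,0,0],"rot": [0,0,0],"hand": 1}
    - {"translation": [0,0,0],"rot": [0,0,0],"hand": 1}
    - {"translation": [0,0,0],"rot": [0,0,0],"hand": 1}
    - {"translation": [0,0,0],"rot": [0,0,0],"hand": 1}
  squeeze: 25

```text
t: 12.78
eef_pos: [0.4667, -0.1889, 0.0926]
ee_rot: [2.934, -0.0, 3.097]
force: [0.2, 0.2, -0.6]
width: 0.0402
gripper_force: 0.0
```

Emit:
move_arm:
  rows:
    - {"translation": [0,0,0],"rot": [0,0,0],"hand": 1}
    - {"translation": [0,0,0],"rot": [0,0,0],"hand": 1}
    - {"translation": [0,0,0],"rot": [0,0,0],"hand": 1}
    - {"translation": [0,0,0],"rot": [0,0,0],"hand": 1}
    - {"translation": [0,0,0],"rot": [0,0,0],"hand": 1}

```text
t: 13.2
eef_pos: [0.4667, -0.1887, 0.0927]
ee_rot: [2.933, -0.0, 3.097]
force: [0.2, 1.7, 0.6]
width: 0.0148
gripper_force: 25.0
```

```bash
cat > view.py <<'E'
from h import *
import sys
np.set_printoptions(precision=4,suppress=True)
s=arm.get_state();print(s["t"],s["eef_pos"],s["ee_rot"],s["force"],s["width"],s["gripper_force"])
tl=tool();c,M=cam("wrist",tl);im,D=arm.grab_frame("wrist");np.savez(f"{sys.argv[1]}.npz",im=im,D=D,M=M)
t=tool();print("per cm pull: tool delta",t[:3,:3].T@np.array([-.0461,-.9989,0]))
tr=float(sys.argv[2])
e=np.array([-.0461,-.9989,0])
a=np.array([.4689,.0385,.075])+tr*e
uv=proj(c,M,[a])[0];print("pred pointer px at slide travel, unpressed",uv)
x0=min(max(int(uv[0])-30,0),560);y0=int(uv[1])-30;print("origin",x0,y0)
cv2.imwrite(f"pics/{sys.argv[1]}.png",cv2.resize(im[y0:y0+60,x0:x0+80],None,fx=10,fy=10,interpolation=cv2.INTER_CUBIC)[:,:,::-1])
E
python3 view.py w7 0
```

```text
13.2 [ 0.4667 -0.1887  0.0927] [ 2.9334 -0.      3.0971] [0.2183 1.749  0.6052] 0.014815353947132428 25.000007450580597
per cm pull: tool delta [ 0.0016 -0.9784 -0.2067]
pred pointer px at slide travel, unpressed [594.7874 209.3372]
origin 560 179
```

View pics/w7.png

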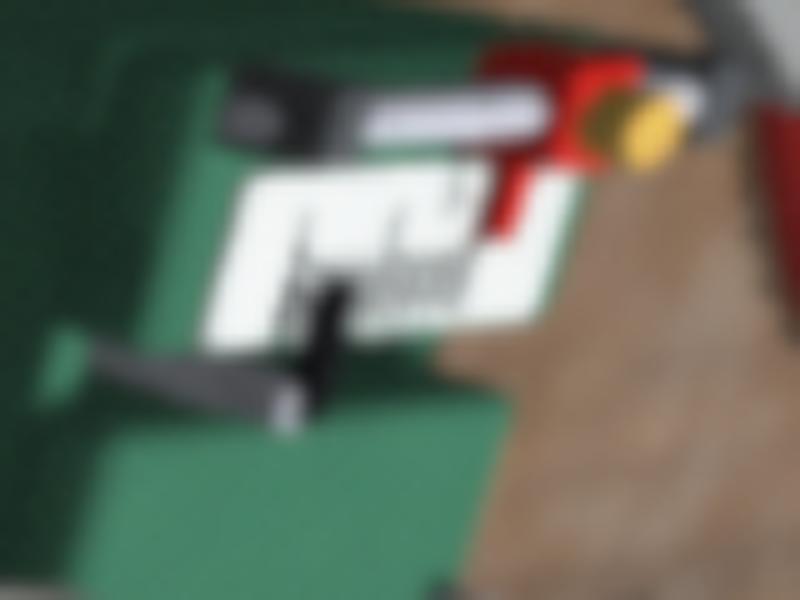

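The wrist camera sees the pointer tip at crop (335,290) and the mark tip at (500,235) with the slide at home and the bar gripped. I'll draw gently.

Emit:
move_arm:
  rows:
    - {"translation": [0,-0.1,-0.02],"rot": [0,0,0],"hand": 1}
    - {"translation": [0,-0.22,-0.05],"rot": [0,0,0],"hand": 1}
    - {"translation": [0,-0.34,-0.07],"rot": [0,0,0],"hand": 1}
    - {"translation": [0,-0.46,-0.1],"rot": [0,0,0],"hand": 1}
    - {"translation": [0,-0.58,-0.12],"rot": [0,0,0],"hand": 1}
    - {"translation": [0,-0.68,-0.145],"rot": [0,0,0],"hand": 1}
    - {"translation": [0,-0.78,-0.165],"rot": [0,0,0],"hand": 1}
    - {"translation": [0,-0.78,-0.165],"rot": [0,0,0],"hand": 1}

```text
t: 13.92
eef_pos: [0.4664, -0.1971, 0.0927]
ee_rot: [2.934, -0.0, 3.097]
force: [0.8, 3.0, 2.5]
width: 0.0155
gripper_force: 25.0
```

Emit:
move_arm:
  rows:
    - {"translation": [0,-0.05,-0.01],"rot": [0,0,0],"hand": 1}
    - {"translation": [0,-0.1,-0.02],"rot": [0,0,0],"hand": 1}
    - {"translation": [0,-0.2,-0.04],"rot": [0,0,0],"hand": 1}
    - {"translation": [0,-0.3,-0.06],"rot": [0,0,0],"hand": 1}
    - {"translation": [0,-0.4,-0.08],"rot": [0,0,0],"hand": 1}
    - {"translation": [0,-0.5,-0.1],"rot": [0,0,0],"hand": 1}
    - {"translation": [0,-0.5,-0.1],"rot": [0,0,0],"hand": 1}
    - {"translation": [0,-0.5,-0.1],"rot": [0,0,0],"hand": 1}

```text
t: 14.58
eef_pos: [0.4661, -0.2013, 0.0926]
ee_rot: [2.933, -0.0, 3.097]
force: [0.3, 8.4, 2.5]
width: 0.0151
gripper_force: 25.0
```

Emit:
move_arm:
  rows:
    - {"translation": [0,-0.1,-0.02],"rot": [0,0,0],"hand": 1}
    - {"translation": [0,-0.2,-0.04],"rot": [0,0,0],"hand": 1}
    - {"translation": [0,-0.3,-0.06],"rot": [0,0,0],"hand": 1}
    - {"translation": [0,-0.4,-0.08],"rot": [0,0,0],"hand": 1}
    - {"translation": [0,-0.5,-0.1],"rot": [0,0,0],"hand": 1}
    - {"translation": [0,-0.5,-0.1],"rot": [0,0,0],"hand": 1}
    - {"translation": [0,-0.5,-0.1],"rot": [0,0,0],"hand": 1}

```text
t: 15.17
eef_pos: [0.4659, -0.2059, 0.0927]
ee_rot: [2.932, -0.0, 3.097]
force: [1.1, 10.5, 3.1]
width: 0.0153
gripper_force: 25.0
```

```bash
python3 view.py w8 0.018; python3 - <<'E'
from h import *
for l in ("pointer","mark"):
    c,M=cam("wrist");r=arm.pinpoint(l,"wrist");print(l,[(np.round(w(M,x["point"]),4),round(x["p"],2)) for x in r[:2]])
E
```

```text
15.1667 [ 0.4659 -0.2059  0.0927] [ 2.932  -0.0001  3.0971] [ 1.146  10.5235  3.113 ] 0.015276263556088734 25.000110268592834
per cm pull: tool delta [ 0.0016 -0.9781 -0.2081]
pred pointer px at slide travel, unpressed [593.6192 209.2703]
origin 560 179
pointer [(array([0.4701, 0.0327, 0.066 ]), 0.81)]
mark [(array([0.4671, 0.0388, 0.0751]), 0.75), (array([ 0.4736, -0.0808,  0.031 ]), 0.29)]
```

View pics/w8.png

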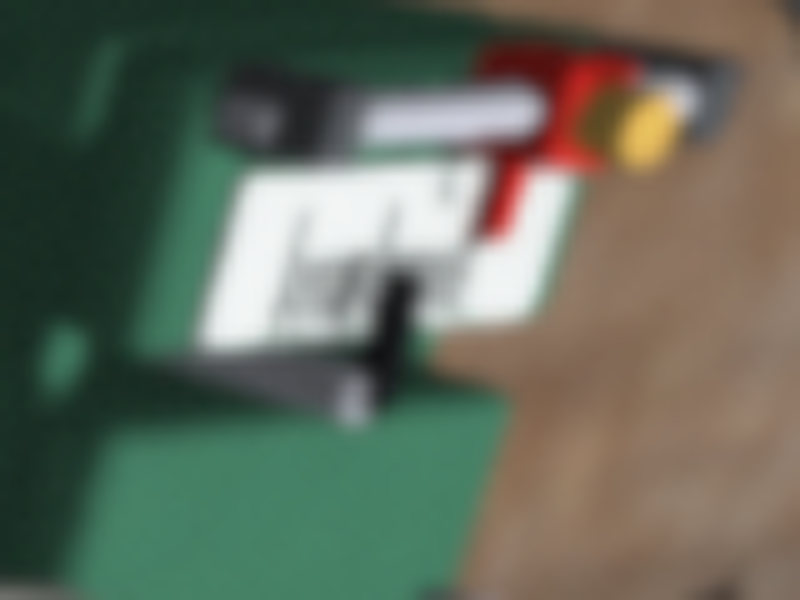

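The camera travels with the slide, so the carriage stays still in the picture. The pointer tip has moved to crop (400,270), and the mark tip is still at (500,237). I'll work out how much is left to draw.

```bash
python3 - <<'E'
from h import *
np.set_printoptions(precision=3,suppress=True)
c=arm.camera_params("wrist");o=np.array([.4726,-.0824]);a=np.radians(-92.64);ey=np.array([np.cos(a),np.sin(a)]);ex=np.array([ey[1],-ey[0]])
for f,pp,mm in(("w7",(335,290),(500,237)),("w8",(402,272),(500,237))):
    M=np.load(f+".npz")["M"]
    for zz in (.073,.075,.077):
        P=atz(c,M,[[560+x/10-.5,179+y/10-.5] for x,y in(pp,mm)],zz)[:,:2]-o
        print(f,zz,"pointer fix",(P@ex)[0]*1e3,(P@ey)[0]*1e3,"mark",(P@ex)[1]*1e3,(P@ey)[1]*1e3,"gap",((P[0]-P[1])@ey)*1e3)
c4=np.load("w4.npz")["M"]
P=atz(c,c4,[[285+38.5-.5,154+22.5-.5],[285+42-.5,154+40.2-.5]],.075)[:,:2]-o;print("w4",P@ex*1e3,P@ey*1e3,(P[0]-P[1])@ey*1e3)
E
```

```text
w7 0.073 pointer fix 10.081770502840975 -121.28668339188644 mark 13.406696376555336 -137.94149740279974 gap 16.65481401091329
w7 0.075 pointer fix 10.97488863063396 -118.05541657409103 mark 14.258150888566734 -134.5015342716968 gap 16.44611769760578
w7 0.077 pointer fix 11.868006758426997 -114.82414975629557 mark 15.109605400578127 -131.06157114059386 gap 16.237421384298298
w8 0.073 pointer fix 10.967121195287714 -111.4372645530386 mark 13.255082530106842 -121.3175308992499 gap 9.880266346211311
w8 0.075 pointer fix 11.84931096116024 -108.11020867616097 mark 14.108594337980437 -117.86663295433434 gap 9.756424278173386
w8 0.077 pointer fix 12.731500727032824 -104.78315279928337 mark 14.962106145854092 -114.41573500941882 gap 9.632582210135459
w4 [10.64 13.67] [-120.899 -136.022] 15.123262746224873
```

Emit:
move_arm:
  rows:
    - {"translation": [0,-0.1,-0.02],"rot": [0,0,0],"hand": 1}
    - {"translation": [0,-0.2,-0.04],"rot": [0,0,0],"hand": 1}
    - {"translation": [0,-0.3,-0.06],"rot": [0,0,0],"hand": 1}
    - {"translation": [0,-0.4,-0.08],"rot": [0,0,0],"hand": 1}
    - {"translation": [0,-0.5,-0.105],"rot": [0,0,0],"hand": 1}
    - {"translation": [0,-0.6,-0.125],"rot": [0,0,0],"hand": 1}
    - {"translation": [0,-0.7,-0.145],"rot": [0,0,0],"hand": 1}
    - {"translation": [0,-0.7,-0.145],"rot": [0,0,0],"hand": 1}

```text
t: 15.98
eef_pos: [0.4656, -0.2124, 0.0926]
ee_rot: [2.931, -0.0, 3.097]
force: [1.7, 13.3, 6.0]
width: 0.0155
gripper_force: 25.0
```

```bash
cat > gap.py <<'E'
from h import *
import sys
np.set_printoptions(precision=2,suppress=True,linewidth=200)
c=arm.camera_params("wrist");a=np.radians(-92.64);ey=np.array([np.cos(a),np.sin(a)])
def gap(f,pr=False):
    z=np.load(f+".npz");im,M=z["im"].astype(int),z["M"]
    if pr:
        print(f);[print(v,im[v,588:615].max(1)) for v in range(204,218)]
    def line(wt,rows,c0,c1):
        uv=[]
        for v in rows:
            x=wt[v,c0:c1]
            if x.sum()>20: uv.append((c0+(x*np.arange(c1-c0)).sum()/x.sum(),v))
        return np.array(uv)
    P=line(np.clip(55-im.max(2),0,None),range(208,217),588,613)
    R_=line(np.clip(im[:,:,0]-im[:,:,1]-90,0,None),range(197,203),600,620)
    p=atz(c,M,P,.075)[:,:2]@ey*1e3;m=atz(c,M,R_,.075)[:,:2]@ey*1e3
    print(f,"P cols",P[:,0],"R cols",R_[:,0],"p",p,"m",m,"gap",np.median(p)-np.median(m))
for f in sys.argv[1:]: gap(f)
E
python3 view.py w9 0.025; python3 gap.py w7 w8 w9; python3 -c "
from h import *
for l in ('pointer','mark'):
    c,M=cam('wrist');r=arm.pinpoint(l,'wrist');print(l,[(np.round(w(M,x['point']),4),round(x['p'],2)) for x in r[:2]])"
```

```text
15.9833 [ 0.4656 -0.2124  0.0926] [ 2.931  -0.0003  3.097 ] [ 1.7138 13.34    5.9766] 0.015451120973551682 25.000243484973907
per cm pull: tool delta [ 0.0016 -0.9779 -0.2089]
pred pointer px at slide travel, unpressed [592.8534 209.2587]
origin 560 179
w7 P cols [592.67 592.38 592.28 592.18 592.03 592.12 592.37 592.87] R cols [611.29 610.68 610.5  610.32 609.93] p [-57.63 -57.65 -57.86 -58.08 -58.24 -58.67 -59.28 -60.16] m [-74.15 -73.81 -73.96 -74.11 -74.02] gap 15.855560739442097
w8 P cols [599.42 599.12 598.74 598.7  598.62 598.16 597.55 597.95 598.59] R cols [610.6  610.4  609.95 609.67] p [-48.04 -48.04 -47.95 -48.25 -48.5  -48.33 -47.98 -48.77 -49.83] m [-56.75 -56.86 -56.7  -56.75] gap 8.497566854292039
w9 P cols [604.57 604.38 603.87 603.2  602.93 603.31 603.54] R cols [610.38 609.9  609.62 609.42] p [-48.37 -48.51 -48.28 -47.87 -47.92 -48.71 -49.32] m [-50.39 -50.2  -50.23 -50.35] gap 1.9145075975636345
pointer [(array([0.4701, 0.0299, 0.0674]), 0.82)]
mark [(array([0.4665, 0.0296, 0.0752]), 0.66), (array([ 0.4669, -0.1524,  0.0398]), 0.25)]
```

Emit:
move_arm:
  rows:
    - {"translation": [0,-0.05,-0.01],"rot": [0,0,0],"hand": 1}
    - {"translation": [0,-0.1,-0.02],"rot": [0,0,0],"hand": 1}
    - {"translation": [0,-0.15,-0.03],"rot": [0,0,0],"hand": 1}
    - {"translation": [0,-0.15,-0.03],"rot": [0,0,0],"hand": 1}
    - {"translation": [0,-0.15,-0.03],"rot": [0,0,0],"hand": 1}
    - {"translation": [0,-0.15,-0.03],"rot": [0,0,0],"hand": 1}

```text
t: 16.63
eef_pos: [0.4656, -0.2137, 0.0926]
ee_rot: [2.931, -0.0, 3.097]
force: [1.3, 14.6, 5.5]
width: 0.0152
gripper_force: 25.0
```

```bash
python3 view.py w10 0.025; python3 gap.py w10; python3 - <<'E'
from h import *
for l in ('pointer','mark','nose','tail','pad','thrust'):
    c,M=cam('wrist');r=arm.pinpoint(l,'wrist');print(l,[(np.round(w(M,x['point']),4),round(x['p'],2)) for x in r[:2]])
E
```

```text
16.6333 [ 0.4656 -0.2137  0.0926] [ 2.9308 -0.0002  3.097 ] [ 1.2939 14.6114  5.4887] 0.015247380889779847 25.000163912773132
per cm pull: tool delta [ 0.0016 -0.9778 -0.2092]
pred pointer px at slide travel, unpressed [594.0137 209.118 ]
origin 560 179
w10 P cols [605.58 605.46 605.41 605.39 604.93 604.25 604.03 604.4  604.55] R cols [610.4  609.85 609.59 609.4 ] p [-47.59 -47.81 -48.11 -48.44 -48.27 -47.85 -47.95 -48.74 -49.27] m [-49.19 -48.91 -48.98 -49.11] gap 0.9321994230248905
pointer [(array([0.4715, 0.033 , 0.0676]), 0.81)]
mark [(array([0.4648, 0.0283, 0.0745]), 0.59)]
nose [(array([ 0.47  , -0.0808, -0.0051]), 0.69), (array([ 0.4673, -0.1471,  0.0408]), 0.65)]
tail [(array([ 0.4762, -0.0249,  0.0418]), 0.93)]
pad [(array([ 0.4666, -0.1521,  0.0429]), 0.79)]
thrust [(array([ 0.4781, -0.0251,  0.043 ]), 0.96)]
```

```bash
python3 -c "
from station import arm
print(arm.job_done(), arm.get_state()['force'])"
```

```text
the job is handed in; nothing more can be done
the job is handed in; nothing more can be done
```

The holder is in both nests, nose to the pad, and was let go before I drew the slide; I handed in still gripping the handle at 25 N, with the pointer about 1 mm short of the red mark by the last wrist-camera measurement (limit 3 mm), but the result was not reported back.

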